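# Stop the bench scale from rocking

### The arm

A 7-joint arm with a two-finger parallel gripper is mounted at the origin on a cart in front of the work surface, level with it; the furniture and walls round the work are solid. World frame = base frame: x ahead of the robot, y to its left, z up, the work surface at z = 0. Lengths are in mm, angles in rad, forces in N, time in s.
With the tool pointing down it reaches from about 400 to 875 mm from the base axis. Payload 4.4 kg.
Tool frame: the origin (TCP) lies between the finger pads; the fingertips stand 22 mm ahead of it and the grasp point (between the pads) lies 3 mm ahead of it; z points along the fingers, y is the line along which they close (so a half turn about z gives the same grasp; the last joint's range is limited). The gripper opens to 85 mm and grips with 20 to 120 N. Pads are 22 mm wide; open, the fingers measure 114 mm over their backs; the gripper's body (76 mm by 85 mm) begins 54 mm behind the grasp point. The pads swing forward as they close: fully open they stand 13 mm farther back than shut.
Start: joints at [-0.066, 0.628, 0.038, 1.517, -0.027, 0.996, -0.02], TCP at [650.013, 0.026, 253.313] pointing down, gripper open.
Joint ranges: [-3.06, 3.06], [-0.37, 2.12], [-1.25, 1.32], [0.18, 2.47], [-1.1, 4.24], [0.23, 1.98], [-2.94, 2.94]. Speed limits (rad/s): [2.57, 2.57, 3.14, 3.14, 3.14, 3.14, 3.14].

### API

Orientations are given as [roll, pitch, yaw] about the fixed x, y, z axes, in that order (R = Rz(yaw) Ry(pitch) Rx(roll)).
In Python, from cell import ctrl gives the robot as it stands.
- The arm moves only by the tool step_arm, never from a script. Its argument "plan" is a list of rows, each an object of numbers: "dx", "dy", "dz": the shift along the tool's x, y, z scaled (see below); "ax", "ay", "az": the turn, a rotation vector about the tool's x, y, z scaled (see below); "gripper": the opening, from 0 (shut) to 1 (fully open). A call has 1 to 20 rows; each row shifts and turns the commanded pose from where the row before left it, along the tool's axes as they then stand; what a row does not reach is not made up. The controller multiplies each number of a shift by 0.3 m and each number of a turn by 90 degrees. A row lasts 1/8 s, in which the tool goes at most 62.5 mm and 10.7 degrees, less where a joint would pass 70% of its speed; a pose out of reach is approached as far as the arm can. A call with a number of a shift or a turn outside -1 to 1 is refused whole. A call with a gripper value outside its range is refused whole. The fingers move at their own pace and stop on an object; the grip force is fixed at half the most. Time passes only in rows, so rows that do not move let the fingers close. It gives the time, the measured TCP pose, the force, the opening and the grip force at its end, in the units of the state.
- ctrl.read_state(): the state, without advancing time (a new reading comes with each control period).
- ctrl.get_image(name): name is "scene" or "side" or "wrist"; returns a dict with "color" (384x512x3 uint8, red, green, blue), "range_z" (384x512 float32, mm along the optical axis (not along the pixel's ray), 0 where there is no reading), "fx", "fy", "cx", "cy" (pixels), "T" (4x4, takes a point from camera to world coordinates); the wrist camera has in their place "T_tool_cam" (4x4, takes a point from camera to tool coordinates, whose origin is the TCP and whose axes are the flange's). Camera axes: x right, y down, z forward; pixel columns grow to the right and rows downward; lengths in mm; the calibration is good to about 2 mm. A picture is of the moment at which its call begins: read the wrist's pose just before it.
- ctrl.finish_job(): hands the job in; it is judged then, once.
The state is a dict: "clock": time; "qpos": joint angles; "qd": joint speeds; "tau": joint torques, N m; "eef_pos": TCP position; "tool_rot": TCP orientation; "force": force on the tool from outside, world axes, zero at the start; "torque": the same for the moment, N m; "width": finger opening in mm; "gripper_force": force on a finger pad.
Only numpy, scipy, OpenCV 4.12 (cv2) and the standard library are available. Lean on these libraries where they do the work, as an engineer would, in place of code of your own. Each camera call takes 0.05 s, during which the arm holds its last target. There are 200 camera calls.

### The job

The bench scale has lost a rubber foot and rocks on the bare screw at its front right corner. Push the wooden wedge along the worktop, thin end first, under that screw until it is snug and the scale stands level without rocking; only push it, do not pick it up, and do not shove the scale along. Then prove it: press down firmly with the fingertips on the corner of the weighing pan nearest that screw, take the hand away, and leave the other things alone.

Things in the scene. Friction and masses are not known exactly. Their poses are not given: they have to be found in the camera images.
- bench_scale: grey bench scale, steel weighing pan, display head along its far side; about 3.5 kg, loose. Housing 190 x 190 mm, from 24 to 60 mm up; pan 142 x 182 mm, flat top 72 mm up; display head 108 mm high along the +x edge. Feet on dark lugs at x = +-110, y = +-80 mm: three black rubber ones, the one at (-110, -80) missing. Origin under the middle at worktop level, z up, x from the pan towards the display head.
- screw_foot (a point): lowest point of the bare steel screw at the scale's front right corner (scale frame -110, -80 mm): a round-nosed stud 18 mm in diameter whose tip hangs 10 mm above the worktop while the scale stands level. Axes as the scale's. The lug above it is 15 mm in radius and starts 26 mm above the worktop; a brass nut and a thin steel thread on top of it rise to 54 mm.
- pan_corner (a point): point on the top face of the steel pan (72 mm above the worktop) close to its corner nearest the bare screw, 37 mm from the screw's axis; the place to press. A firm press is about 10 N; without a snug wedge the corner sinks about 8 mm under 8 to 16 N.
- wedge: light wooden wedge 130 x 50 mm, flat underneath, 0.12 kg, loose: 3 mm thick at the thin end (x = +65 mm), rising evenly to 19 mm at the tail (x = -65 mm). Starts a few cm short of the screw, thin end pointing roughly at it. Origin at the middle of the underside. Snug when the screw is about 9 mm ahead (+x) of its middle, where it is 10 mm thick; x axis towards the thin end.
- wedge_tail (a point): middle of the wedge's flat upright tail face (50 x 19 mm), 9 mm above the worktop: the place to push. Sliding free takes about 1 N; once it meets the screw the push climbs to 5 N and more within a few millimetres. About 6 N is snug; well over 10 N begins to raise or shift the scale.
- ratchet: steel ratchet handle 203 x 36 x 24 mm, bystander; origin under its middle
- masking_tape: the nearer roll of masking tape, 94 mm across, 24 mm high, bystander; origin under its middle
- switch_plates: the nearer pair of grey cover plates, 58 x 77 x 16 mm, bystander; origin under their middle
- glue_bottle: cream glue bottle with red nozzle, 52 mm across, 190 mm high, bystander; origin under its middle

How it is judged:
By the outcome, as a careful person would: the job done as asked, in the order asked, and still so for the second after the job is handed in, with the robot touching nothing.
It also fails if it takes over 51 s, if anything falls off the work surface, if the arm or the gripper's body presses on something with over 40 N, if the wrist force passes 120 N, or if a joint passes its speed limit or range.

## Working session

There is one attempt and no reset: what is moved stays moved. The work goes in short steps, Python scripts to look and compute and a tool call to move; the robot and the scene stay as the last step left them, time stands still between calls to the robot, and variables do not carry over. Pictures are saved under pics/ and viewed, at most 10 in all, crops included, and the job is handed in when it is done.

Besides the shell and the picture viewer there is one more tool, called as name(argument=value, ...), one argument or row to a line, values as JSON. step_arm: Moves the arm, as the interface text tells. Shifts and turns lie within -1 to 1; 1 stands for 0.3 m of shift or 90 degrees of turn. Its arguments: {"type":"object","properties":{"plan":{"type":"array"}},"required":["plan"]}

```bash
mkdir -p pics
cat > h.py <<'E'
from cell import ctrl
import numpy as np, cv2
from scipy.spatial.transform import Rotation as R
def grab(n):
    s=ctrl.read_state(); im=ctrl.get_image(n)
    if n=="wrist":
        T=np.eye(4);T[:3,:3]=R.from_euler('xyz',s['tool_rot']).as_matrix();T[:3,3]=s['eef_pos'];im['T']=T@im['T_tool_cam']
    return im
def cloud(im):
    z=im['range_z'];v,u=np.indices(z.shape)
    P=np.stack([(u-im['cx'])*z/im['fx'],(v-im['cy'])*z/im['fy'],z],-1)
    W=P@im['T'][:3,:3].T+im['T'][:3,3]; W[z==0]=np.nan; return W
def save(im,f): cv2.imwrite('pics/'+f,im['color'][:,:,::-1])
E
python3 - <<'E'
from h import *
print(ctrl.read_state())
ims=[grab(n) for n in("scene","side","wrist")]
for n,i in zip("abc",ims): np.save(f'{n}.npy',cloud(i)); print(i['T'].round(2).tolist(),i['fx'])
cv2.imwrite('pics/1.png',cv2.resize(np.vstack([np.hstack([ims[0]['color'],ims[1]['color']]),np.hstack([ims[2]['color'],ims[2]['color']*0])])[:,:,::-1],(800,600)))
E
```

```text
{'clock': 0.0, 'qpos': array([-0.06575936,  0.6293296 ,  0.03842841,  1.51834311, -0.02700264,
        0.99630848, -0.02002787]), 'qd': array([-0.00125788, -0.00013005, -0.00088043,  0.00075539, -0.00040058,
       -0.00012267,  0.00087821]), 'tau': array([-1.11932164e-03, -5.63405585e+01,  1.22606792e+00, -1.93450052e+01,
        1.09587883e-02,  1.05136272e-02, -8.84369996e-06]), 'eef_pos': array([6.49427662e+02, 1.22417019e-02, 2.52407475e+02]), 'tool_rot': array([-3.13972167e+00,  1.32866307e-05,  1.57073791e+00]), 'force': array([-0.1021408 ,  0.39791063, -0.95011764]), 'torque': array([-0.01510785, -0.02152572, -0.00503161]), 'gripper_force': 0.0, 'width': 85.26663768478909}
[[-0.88, -0.21, 0.42, 69.43], [-0.47, 0.39, -0.79, 1168.9], [0.0, -0.9, -0.44, 596.3], [0.0, 0.0, 0.0, 1.0]] 432.33235829324525
[[0.88, -0.28, 0.4, 88.02], [-0.48, -0.53, 0.69, -569.2], [0.02, -0.8, -0.6, 805.31], [0.0, 0.0, 0.0, 1.0]] 461.2718377993393
[[1.0, 0.0, -0.0, 648.74], [0.0, -0.95, -0.3, 74.99], [-0.0, 0.3, -0.95, 373.13], [0.0, 0.0, 0.0, 1.0]] 335.44609680526355
```

View pics/1.png

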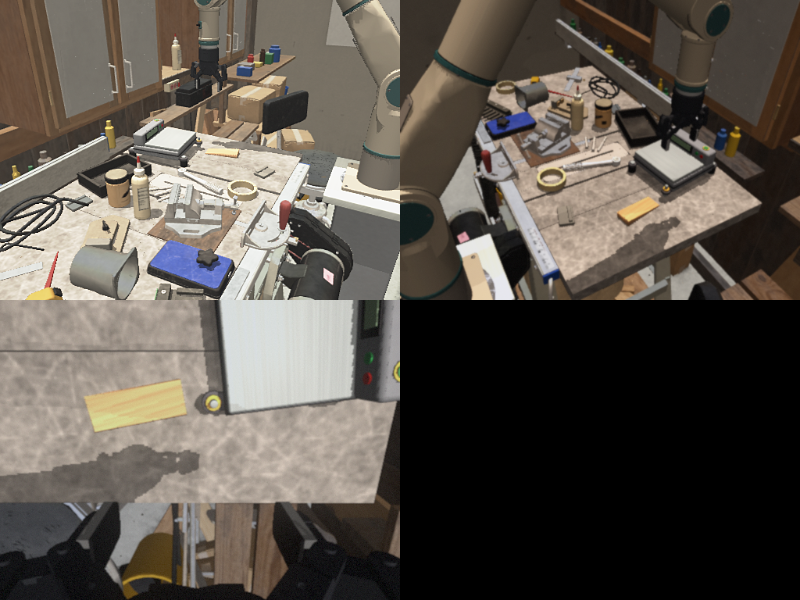

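The wrist view (bottom left) shows the wedge at about (86-186, 380-430), its thin end to the right towards the brass nut and screw at (212, 402). The scale pan is right of that. Next I'll measure these.

Run:
```python
from h import *
for n,cam in zip("cba",("wrist","side","scene")):
    im=grab(cam);W=cloud(im);hsv=cv2.cvtColor(im['color'],cv2.COLOR_RGB2HSV)
    m=(hsv[...,1]>90)&(hsv[...,0]>8)&(hsv[...,0]<32)&(W[...,0]>430)&(W[...,0]<640)&(W[...,1]>-20 if 0 else W[...,1]>-150)&(W[...,1]<350)&(W[...,2]<40)&(W[...,2]>-5)
    k,l,st,c=cv2.connectedComponentsWithStats(m.astype(np.uint8))
    for i in range(1,k):
        if st[i,4]<150: continue
        p=W[l==i]; r=cv2.minAreaRect(p[:,:2].astype(np.float32))
        A=np.c_[p[:,:2],np.ones(len(p))]; f=np.linalg.lstsq(A,p[:,2],rcond=None)[0]
        print(cam,st[i],r,'\n',cv2.boxPoints(r).round(1).tolist(),'z at corners',[(b@f[:2]+f[2]).round(1) for b in cv2.boxPoints(r)])
    # pan: z 66-78
    m=(abs(W[...,2]-72)<5)&(W[...,0]>550)&(W[...,0]<900)&(W[...,1]>-200)&(W[...,1]<350)
    k,l,st,c=cv2.connectedComponentsWithStats(m.astype(np.uint8)); i=1+st[1:,4].argmax(); p=W[l==i]
    r=cv2.minAreaRect(p[:,:2].astype(np.float32)); print(cam,'pan',st[i],r,cv2.boxPoints(r).round(1).tolist(),np.median(p[:,2]))
    m=(hsv[...,1]>90)&(hsv[...,0]>10)&(hsv[...,0]<35)&(W[...,2]>28)&(W[...,2]<60)&(W[...,0]>560)&(W[...,0]<720)&(W[...,1]<150)&(W[...,1]>-150)
    p=W[m]; print(cam,'nut',len(p),np.median(p,0) if len(p) else 0)
    if cam=="wrist":
        cv2.imwrite('pics/2.png',cv2.resize(im['color'][60:200,80:300,::-1],None,fx=3.5,fy=3.5))
        for u,v in((110,122),(238,129),(272,131),(150,80)): print(u,v,W[v,u])
```

```text
wrist [ 109  101  129   53 3551] ((566.6246948242188, 32.82707595825195), (128.06689453125, 49.14650344848633), 10.072108268737793) 
 [[499.29998779296875, 45.79999923706055], [507.8999938964844, -2.5999999046325684], [634.0, 19.799999237060547], [625.4000244140625, 68.19999694824219]] z at corners [np.float64(18.9), np.float64(19.1), np.float64(3.3), np.float64(3.1)]
wrist pan [  279     0   180   145 22917] ((748.7327270507812, 97.54911804199219), (142.29458618164062, 116.8260498046875), 7.159434795379639) [[670.9000244140625, 146.60000610351562], [685.4000244140625, 30.700000762939453], [826.5999755859375, 48.5], [812.0, 164.39999389648438]] 72.09919069946068
wrist nut 236 [668.57004441  41.26844934  41.98118904]
110 122 [494.38712168  45.6200137   -0.76448986]
238 129 [6.34020676e+02 3.83289976e+01 6.04946609e-01]
272 131 [668.02589383  41.7418308   53.86167805]
150 80 [ 5.42081267e+02  8.88670155e+01 -1.20577972e-01]
side [278 252  54  37 973] ((567.3348388671875, 36.18549728393555), (137.54745483398438, 63.187374114990234), 9.228536605834961) 
 [[494.3999938964844, 56.299999237
[... 200 characters left out ...]
55 2496] ((764.8743896484375, 130.0931854248047), (187.7950897216797, 186.52371215820312), 6.620643138885498) [[660.9000244140625, 211.89999389648438], [682.4000244140625, 26.600000381469727], [868.9000244140625, 48.29999923706055], [847.4000244140625, 233.60000610351562]] 71.46735977674143
side nut 52 [666.55535523  35.8857749   40.0539786 ]
scene pan [ 171  162   80   30 1228] ((767.708984375, 139.6671905517578), (186.0574493408203, 188.6052703857422), 7.369957447052002) [[663.4000244140625, 221.3000030517578], [687.5, 34.20000076293945], [872.0999755859375, 58.099998474121094], [847.9000244140625, 245.10000610351562]] 71.01276781936588
scene nut 18 [668.67612916  48.67171902  39.08840249]
```

View pics/2.png

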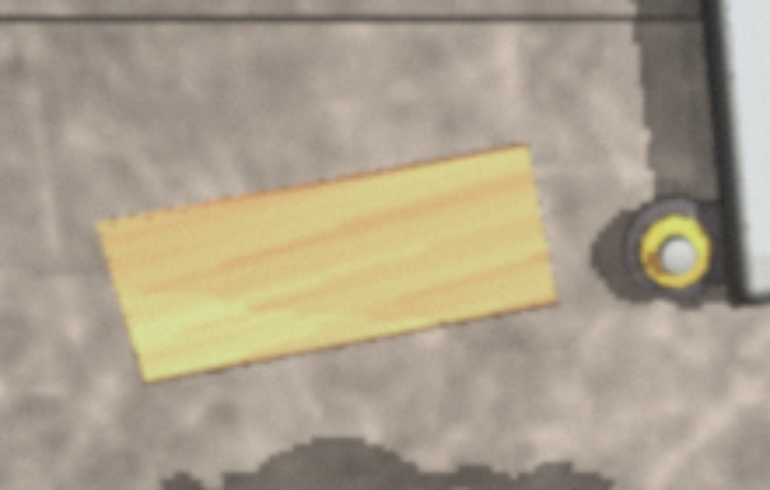

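The wedge's middle is at (567, 33), yaw 10°, and its z runs from 19 to 3 as it should. The screw is at about (668, 41.5), and the scale's yaw is about 7°. I'll push along 5°, on the line from the wedge's middle to the screw, with the fingers a little apart so they bear on the tail across its width.

step_arm(
  plan=[
    {"az": 0.118,"gripper": 0.2},
    {"az": 0.118,"gripper": 0.2},
    {"az": 0.118,"gripper": 0.2},
    {"az": 0.118,"gripper": 0.2},
    {"az": 0.118,"gripper": 0.2},
    {"az": 0.118,"gripper": 0.2},
    {"az": 0.118,"gripper": 0.2},
    {"az": 0.118,"gripper": 0.2},
    {"dx": -0.1015,"dy": -0.0223,"dz": 0.09,"gripper": 0.2},
    {"dx": -0.1015,"dy": -0.0223,"dz": 0.09,"gripper": 0.2},
    {"dx": -0.1015,"dy": -0.0223,"dz": 0.09,"gripper": 0.2},
    {"dx": -0.1015,"dy": -0.0223,"dz": 0.09,"gripper": 0.2},
    {"dx": -0.1015,"dy": -0.0223,"dz": 0.09,"gripper": 0.2},
    {"dx": -0.1015,"dy": -0.0223,"dz": 0.09,"gripper": 0.2},
    {"gripper": 0.2},
    {"gripper": 0.2},
  ],
)

```text
invalid input
```

```bash
cat >> h.py <<'E'
def wedge(W,im):
    hsv=cv2.cvtColor(im['color'],cv2.COLOR_RGB2HSV)
    m=(hsv[...,1]>90)&(hsv[...,0]>8)&(hsv[...,0]<32)&(W[...,0]>430)&(W[...,0]<700)&(W[...,1]>-80)&(W[...,1]<150)&(W[...,2]<25)&(W[...,2]>1)
    k,l,st,c=cv2.connectedComponentsWithStats(m.astype(np.uint8)); i=1+st[1:,4].argmax(); p=W[l==i]
    r=cv2.minAreaRect(p[:,:2].astype(np.float32)); print('wedge',r,cv2.boxPoints(r).round(1).tolist())
def nut(W):
    m=(W[...,2]>48)&(W[...,2]<60)&(W[...,0]>640)&(W[...,0]<695)&(W[...,1]<70)&(W[...,1]>20)
    print('nut',m.sum(),np.nanmedian(W[m],0))
def st():
    s=ctrl.read_state(); print(s['clock'],s['eef_pos'].round(1),s['tool_rot'].round(4),s['force'].round(2),s['width'],s['qpos'].round(2))
E
python3 - <<'E'
from h import *
st(); im=grab("wrist"); W=cloud(im); wedge(W,im); nut(W); save(im,'3.png')
E
```

```text
0.3 [649.8   0.  253. ] [-3.141   0.      1.5708] [ 0.44  0.6  -0.05] 85.81487423165242 [-0.07  0.63  0.04  1.52 -0.03  1.   -0.02]
wedge ((566.1812133789062, 32.8017578125), (128.94532775878906, 49.071048736572266), 9.99951457977295) [[498.3999938964844, 45.79999923706055], [506.8999938964844, -2.5999999046325684], [633.9000244140625, 19.799999237060547], [625.4000244140625, 68.19999694824219]]
nut 178 [674.12668194  40.83497976  54.21438818]
```

View pics/3.png

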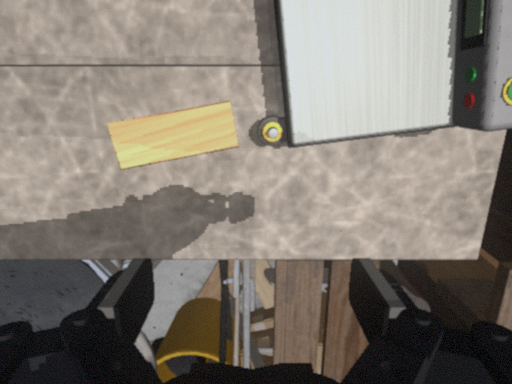

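The arm hasn't moved: picture 3 is the same view, with the wedge at (108-238, 101-168) and the nut at (271, 131). The rows probably need every key, so I'll send them complete.

step_arm(
  plan=[
    {"dx": 0,"dy": 0,"dz": 0,"ax": 0,"ay": 0,"az": 0.118,"gripper": 0.2},
    {"dx": 0,"dy": 0,"dz": 0,"ax": 0,"ay": 0,"az": 0.118,"gripper": 0.2},
    {"dx": 0,"dy": 0,"dz": 0,"ax": 0,"ay": 0,"az": 0.118,"gripper": 0.2},
    {"dx": 0,"dy": 0,"dz": 0,"ax": 0,"ay": 0,"az": 0.118,"gripper": 0.2},
    {"dx": 0,"dy": 0,"dz": 0,"ax": 0,"ay": 0,"az": 0.118,"gripper": 0.2},
    {"dx": 0,"dy": 0,"dz": 0,"ax": 0,"ay": 0,"az": 0.118,"gripper": 0.2},
    {"dx": 0,"dy": 0,"dz": 0,"ax": 0,"ay": 0,"az": 0.118,"gripper": 0.2},
    {"dx": 0,"dy": 0,"dz": 0,"ax": 0,"ay": 0,"az": 0.118,"gripper": 0.2},
    {"dx": -0.1015,"dy": -0.0223,"dz": 0.09,"ax": 0,"ay": 0,"az": 0,"gripper": 0.2},
    {"dx": -0.1015,"dy": -0.0223,"dz": 0.09,"ax": 0,"ay": 0,"az": 0,"gripper": 0.2},
    {"dx": -0.1015,"dy": -0.0223,"dz": 0.09,"ax": 0,"ay": 0,"az": 0,"gripper": 0.2},
    {"dx": -0.1015,"dy": -0.0223,"dz": 0.09,"ax": 0,"ay": 0,"az": 0,"gripper": 0.2},
    {"dx": -0.1015,"dy": -0.0223,"dz": 0.09,"ax": 0,"ay": 0,"az": 0,"gripper": 0.2},
    {"dx": -0.1015,"dy": -0.0223,"dz": 0.09,"ax": 0,"ay": 0,"az": 0,"gripper": 0.2},
    {"dx": 0,"dy": 0,"dz": 0,"ax": 0,"ay": 0,"az": 0,"gripper": 0.2},
    {"dx": 0,"dy": 0,"dz": 0,"ax": 0,"ay": 0,"az": 0,"gripper": 0.2},
  ],
)

```text
clock: 2.35
eef_pos: [466.2, 23.8, 91.8]
tool_rot: [3.141, -0.002, 0.088]
force: [0.2, 0.1, 0.2]
width: 17.2
gripper_force: 0.0
```

Run:
```python
from h import *
st(); im=grab("wrist"); W=cloud(im); wedge(W,im); nut(W); save(im,'4.png')
```

```text
2.35 [466.2  23.8  91.8] [ 3.1413e+00 -2.4000e-03  8.7800e-02] [0.18 0.06 0.21] 17.18124540537011 [-0.29  0.67  0.27  2.16 -0.48  0.36 -1.11]
wedge ((545.6602783203125, 5.89703369140625), (24.152246475219727, 89.04205322265625), 83.94540405273438) [[500.1000061035156, -1.399999976158142], [588.7000122070312, -10.800000190734863], [591.2000122070312, 13.199999809265137], [502.70001220703125, 22.600000381469727]]
nut 0 [nan nan nan]
  return np.nanmean(a, axis, out=out, keepdims=keepdims)
```

View pics/4.png

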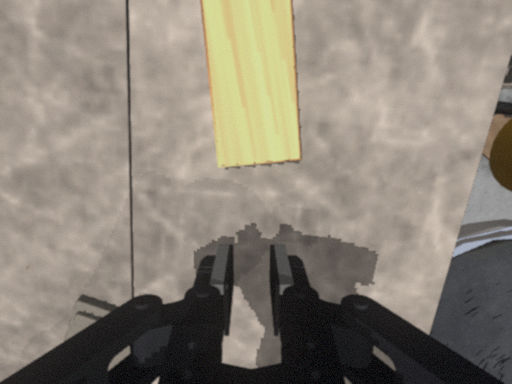

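The tail is centred on the tool axis at about (259, 163), and the fingers straddle that line at columns 205-310. Next I descend to just above the worktop and push most of the way.

step_arm(
  plan=[
    {"dx": 0,"dy": 0,"dz": 0.0725,"ax": 0,"ay": 0,"az": 0,"gripper": 0.2},
    {"dx": 0,"dy": 0,"dz": 0.0725,"ax": 0,"ay": 0,"az": 0,"gripper": 0.2},
    {"dx": 0,"dy": 0,"dz": 0.07,"ax": 0,"ay": 0,"az": 0,"gripper": 0.2},
    {"dx": 0,"dy": 0,"dz": 0,"ax": 0,"ay": 0,"az": 0,"gripper": 0.2},
    {"dx": 0.03,"dy": 0,"dz": 0,"ax": 0,"ay": 0,"az": 0,"gripper": 0.2},
    {"dx": 0.03,"dy": 0,"dz": 0,"ax": 0,"ay": 0,"az": 0,"gripper": 0.2},
    {"dx": 0.015,"dy": 0,"dz": 0,"ax": 0,"ay": 0,"az": 0,"gripper": 0.2},
    {"dx": 0.015,"dy": 0,"dz": 0,"ax": 0,"ay": 0,"az": 0,"gripper": 0.2},
    {"dx": 0.015,"dy": 0,"dz": 0,"ax": 0,"ay": 0,"az": 0,"gripper": 0.2},
    {"dx": 0.015,"dy": 0,"dz": 0,"ax": 0,"ay": 0,"az": 0,"gripper": 0.2},
    {"dx": 0.015,"dy": 0,"dz": 0,"ax": 0,"ay": 0,"az": 0,"gripper": 0.2},
    {"dx": 0.015,"dy": 0,"dz": 0,"ax": 0,"ay": 0,"az": 0,"gripper": 0.2},
    {"dx": 0.015,"dy": 0,"dz": 0,"ax": 0,"ay": 0,"az": 0,"gripper": 0.2},
    {"dx": 0.015,"dy": 0,"dz": 0,"ax": 0,"ay": 0,"az": 0,"gripper": 0.2},
    {"dx": 0.015,"dy": 0,"dz": 0,"ax": 0,"ay": 0,"az": 0,"gripper": 0.2},
    {"dx": 0.015,"dy": 0,"dz": 0,"ax": 0,"ay": 0,"az": 0,"gripper": 0.2},
    {"dx": 0.015,"dy": 0,"dz": 0,"ax": 0,"ay": 0,"az": 0,"gripper": 0.2},
    {"dx": 0.015,"dy": 0,"dz": 0,"ax": 0,"ay": 0,"az": 0,"gripper": 0.2},
    {"dx": 0,"dy": 0,"dz": 0,"ax": 0,"ay": 0,"az": 0,"gripper": 0.2},
  ],
)

```text
clock: 4.78
eef_pos: [536.9, 30.3, 26.9]
tool_rot: [3.141, -0.001, 0.088]
force: [0.1, 0.3, 0.3]
width: 16.7
gripper_force: 0.0
```

```bash
python3 - <<'E' 2>/dev/null
from h import *
st(); im=grab("wrist"); b=grab("side")
cv2.imwrite('pics/5.png',np.hstack([cv2.resize(im['color'],(400,300)),cv2.resize(b['color'][150:300,240:440],(400,300))])[:,:,::-1])
W=cloud(im);wedge(W,im)
E
```

```text
4.775 [536.9  30.3  26.9] [ 3.1413e+00 -1.0000e-03  8.8200e-02] [0.06 0.28 0.26] 16.723019475152405 [-0.33  0.86  0.35  1.99 -0.7   0.41 -0.92]
wedge ((594.218505859375, 29.365821838378906), (103.7752685546875, 49.84281921386719), 5.012759685516357) [[540.4000244140625, 49.70000076293945], [544.7000122070312, 0.0], [648.0999755859375, 9.100000381469727], [643.7000122070312, 58.70000076293945]]
```

View pics/5.png

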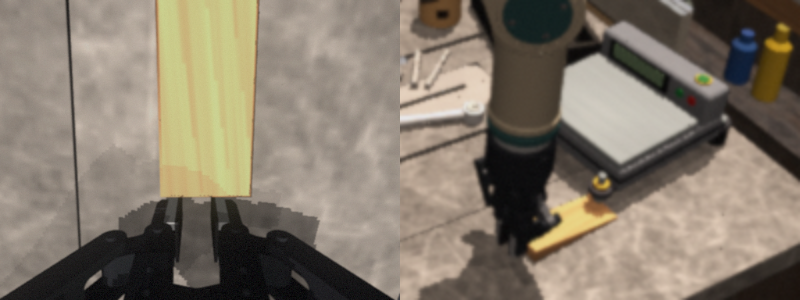

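The wedge has straightened to 5° and its thin end is starting under the screw. The fingers bear on the tail at image (160-250, 195), and the screw lies dead ahead of the pusher. About 50 mm remain.

step_arm(
  plan=[
    {"dx": 0.014,"dy": 0,"dz": 0,"ax": 0,"ay": 0,"az": 0,"gripper": 0.2},
    {"dx": 0.014,"dy": 0,"dz": 0,"ax": 0,"ay": 0,"az": 0,"gripper": 0.2},
    {"dx": 0.014,"dy": 0,"dz": 0,"ax": 0,"ay": 0,"az": 0,"gripper": 0.2},
    {"dx": 0.014,"dy": 0,"dz": 0,"ax": 0,"ay": 0,"az": 0,"gripper": 0.2},
    {"dx": 0.014,"dy": 0,"dz": 0,"ax": 0,"ay": 0,"az": 0,"gripper": 0.2},
    {"dx": 0.014,"dy": 0,"dz": 0,"ax": 0,"ay": 0,"az": 0,"gripper": 0.2},
    {"dx": 0.014,"dy": 0,"dz": 0,"ax": 0,"ay": 0,"az": 0,"gripper": 0.2},
    {"dx": 0.014,"dy": 0,"dz": 0,"ax": 0,"ay": 0,"az": 0,"gripper": 0.2},
    {"dx": 0.014,"dy": 0,"dz": 0,"ax": 0,"ay": 0,"az": 0,"gripper": 0.2},
  ],
)

```text
clock: 6.0
eef_pos: [574.1, 33.6, 26.8]
tool_rot: [-3.142, 0.0, 0.088]
force: [-1.1, 0.1, 0.9]
width: 17.2
gripper_force: 0.5
```

step_arm(
  plan=[
    {"dx": 0.006,"dy": 0,"dz": 0,"ax": 0,"ay": 0,"az": 0,"gripper": 0.2},
    {"dx": 0.006,"dy": 0,"dz": 0,"ax": 0,"ay": 0,"az": 0,"gripper": 0.2},
  ],
)

```text
clock: 6.25
eef_pos: [577.3, 34.0, 26.8]
tool_rot: [-3.141, 0.001, 0.088]
force: [-0.9, 0.2, 0.6]
width: 17.5
gripper_force: 0.7
```

step_arm(
  plan=[
    {"dx": 0.006,"dy": 0,"dz": 0,"ax": 0,"ay": 0,"az": 0,"gripper": 0.2},
    {"dx": 0.006,"dy": 0,"dz": 0,"ax": 0,"ay": 0,"az": 0,"gripper": 0.2},
  ],
)

```text
clock: 6.5
eef_pos: [581.2, 34.3, 26.8]
tool_rot: [-3.142, -0.0, 0.088]
force: [-1.5, 0.2, 0.8]
width: 17.2
gripper_force: 0.4
```

step_arm(
  plan=[
    {"dx": 0.005,"dy": 0,"dz": 0,"ax": 0,"ay": 0,"az": 0,"gripper": 0.2},
    {"dx": 0,"dy": 0,"dz": 0,"ax": 0,"ay": 0,"az": 0,"gripper": 0.2},
  ],
)

```text
clock: 6.75
eef_pos: [583.0, 34.4, 26.9]
tool_rot: [3.141, -0.001, 0.088]
force: [0.1, -0.4, -0.0]
width: 17.2
gripper_force: 0.0
```

step_arm(
  plan=[
    {"dx": 0.005,"dy": 0,"dz": 0,"ax": 0,"ay": 0,"az": 0,"gripper": 0.2},
  ],
)

```text
clock: 6.88
eef_pos: [583.7, 34.5, 26.8]
tool_rot: [-3.141, 0.001, 0.088]
force: [-1.4, -0.6, 1.8]
width: 17.1
gripper_force: 0.7
```

step_arm(
  plan=[
    {"dx": 0.005,"dy": 0,"dz": 0,"ax": 0,"ay": 0,"az": 0,"gripper": 0.2},
  ],
)

```text
clock: 7.0
eef_pos: [585.3, 34.6, 26.8]
tool_rot: [-3.141, 0.0, 0.088]
force: [-1.2, -0.4, 0.4]
width: 17.4
gripper_force: 0.6
```

step_arm(
  plan=[
    {"dx": 0.005,"dy": 0,"dz": 0,"ax": 0,"ay": 0,"az": 0,"gripper": 0.2},
  ],
)

```text
clock: 7.12
eef_pos: [586.7, 34.8, 26.8]
tool_rot: [-3.141, 0.001, 0.088]
force: [-3.1, -0.8, 2.2]
width: 17.2
gripper_force: 1.6
```

step_arm(
  plan=[
    {"dx": 0.003,"dy": 0,"dz": 0,"ax": 0,"ay": 0,"az": 0,"gripper": 0.2},
  ],
)

```text
clock: 7.25
eef_pos: [587.0, 34.8, 26.7]
tool_rot: [-3.141, 0.002, 0.088]
force: [-4.0, -0.9, 3.7]
width: 16.9
gripper_force: 2.1
```

step_arm(
  plan=[
    {"dx": 0.002,"dy": 0,"dz": 0,"ax": 0,"ay": 0,"az": 0,"gripper": 0.2},
  ],
)

```text
clock: 7.38
eef_pos: [587.3, 34.8, 26.7]
tool_rot: [-3.141, 0.002, 0.088]
force: [-5.2, -0.5, 5.0]
width: 16.9
gripper_force: 2.9
```

step_arm(
  plan=[
    {"dx": 0.001,"dy": 0,"dz": 0,"ax": 0,"ay": 0,"az": 0,"gripper": 0.2},
  ],
)

```text
clock: 7.5
eef_pos: [587.4, 34.8, 26.7]
tool_rot: [-3.141, 0.003, 0.088]
force: [-5.3, -0.4, 6.5]
width: 17.1
gripper_force: 3.0
```

step_arm(
  plan=[
    {"dx": 0.002,"dy": 0,"dz": 0,"ax": 0,"ay": 0,"az": 0,"gripper": 0.2},
  ],
)

```text
clock: 7.62
eef_pos: [587.6, 34.9, 26.7]
tool_rot: [-3.141, 0.004, 0.088]
force: [-7.8, -0.3, 6.5]
width: 16.9
gripper_force: 3.6
```

```bash
python3 - <<'E' 2>/dev/null
from h import *
st(); im=grab("wrist");W=cloud(im);wedge(W,im);st()
E
```

```text
7.625 [587.6  34.9  26.7] [-3.1408  0.0035  0.0877] [-7.77 -0.32  6.5 ] 16.85907511693678 [-0.36  0.91  0.41  1.84 -0.67  0.53 -0.98]
wedge ((646.0840454101562, 33.94933319091797), (100.10651397705078, 49.75806427001953), 4.8932647705078125) [[594.0999755859375, 54.5], [598.2999877929688, 4.900000095367432], [698.0999755859375, 13.399999618530273], [693.7999877929688, 63.0]]
7.675 [587.6  34.9  26.7] [-3.1408  0.0035  0.0877] [-5.58 -0.61  6.09] 17.326859767398634 [-0.36  0.91  0.41  1.84 -0.67  0.53 -0.98]
```

It's snug: the push has reached 6-8 N and the wedge is where it should be (tail about 73 mm short of the screw). I'll back off, rise, close the fingers and go over the pan corner at about (702, 56).

step_arm(
  plan=[
    {"dx": -0.01,"dy": 0,"dz": 0,"ax": 0,"ay": 0,"az": 0,"gripper": 0.2},
    {"dx": -0.04,"dy": 0,"dz": 0,"ax": 0,"ay": 0,"az": 0,"gripper": 0.2},
    {"dx": -0.08,"dy": 0,"dz": 0,"ax": 0,"ay": 0,"az": 0,"gripper": 0.2},
    {"dx": 0,"dy": 0,"dz": -0.12,"ax": 0,"ay": 0,"az": 0,"gripper": 0.1},
    {"dx": 0,"dy": 0,"dz": -0.12,"ax": 0,"ay": 0,"az": 0,"gripper": 0},
    {"dx": 0,"dy": 0,"dz": -0.12,"ax": 0,"ay": 0,"az": 0,"gripper": 0},
    {"dx": 0.1,"dy": -0.007,"dz": 0,"ax": 0,"ay": 0,"az": 0,"gripper": 0},
    {"dx": 0.1,"dy": -0.007,"dz": 0,"ax": 0,"ay": 0,"az": 0,"gripper": 0},
    {"dx": 0,"dy": 0,"dz": 0,"ax": 0,"ay": 0,"az": 0,"gripper": 0},
    {"dx": 0,"dy": 0,"dz": 0,"ax": 0,"ay": 0,"az": 0,"gripper": 0},
  ],
)

```text
clock: 8.93
eef_pos: [608.9, 40.8, 134.5]
tool_rot: [-3.141, 0.001, 0.088]
force: [-0.6, 0.7, -0.4]
width: -0.3
gripper_force: 0.0
```

```bash
python3 - <<'E' 2>/dev/null
from h import *
st(); im=grab("wrist");W=cloud(im);wedge(W,im);nut(W)
m=abs(W[...,2]-72)<5; p=W[m].astype(np.float32); r=cv2.minAreaRect(p[:,:2]); print('pan',m.sum(),cv2.boxPoints(r).round(1).tolist())
q=p[(p[:,0]>690)&(p[:,0]<860)]; print(np.linalg.lstsq(np.c_[q[:,:2]-[702,56],np.ones(len(q))],q[:,2],rcond=None)[0])
b=grab("side")
cv2.imwrite('pics/6.png',np.hstack([cv2.resize(im['color'],(400,300)),cv2.resize(b['color'][150:300,240:440],(400,300))])[:,:,::-1])
E
```

```text
8.925 [608.9  40.8 134.5] [-3.1414e+00  1.1000e-03  8.7600e-02] [-0.61  0.73 -0.36] -0.2510179150119228 [-0.44  0.79  0.55  1.75 -0.56  0.77 -1.09]
wedge ((639.1943359375, 42.35960388183594), (82.32202911376953, 31.473529815673828), 5.605992317199707) [[596.7000122070312, 54.0], [599.7999877929688, 22.700000762939453], [681.7000122070312, 30.700000762939453], [678.5999755859375, 62.0]]
nut 308 [670.80384666  38.87846001  54.0408722 ]
```

```bash
python3 - <<'E' 2>&1 | tail -8
from h import *
im=grab("wrist");b=grab("side")
cv2.imwrite('pics/6.png',np.hstack([cv2.resize(im['color'],(400,300)),cv2.resize(b['color'][150:300,240:440],(400,300))])[:,:,::-1])
W=cloud(im); p=W[(W[...,2]>62)&(W[...,2]<80)]; print(len(p)); r=cv2.minAreaRect(p[:,:2].astype(np.float32)); print('pan',cv2.boxPoints(r).round(1).tolist(),np.median(p[:,2]))
E
```

```text
27693
pan [[553.9000244140625, 169.0], [567.2999877929688, 20.600000381469727], [728.4000244140625, 35.099998474121094], [715.0999755859375, 183.5]] 72.08508805408354
```

View pics/6.png

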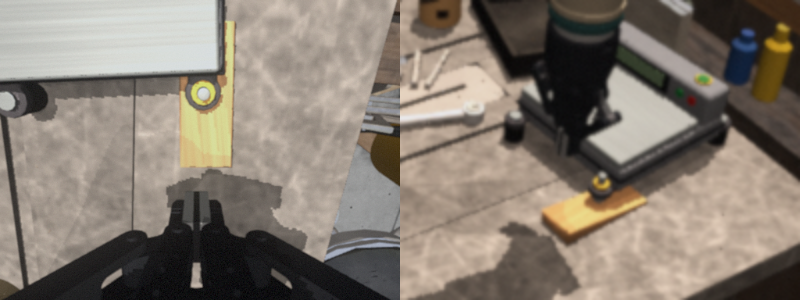

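The screw now stands on the wedge (left view: nut at (203, 93) over the yellow wedge at columns 180-235), and the pan is still at 72 mm. I'll go over the corner and down to just above it.

step_arm(
  plan=[
    {"dx": 0.1046,"dy": -0.0077,"dz": 0,"ax": 0,"ay": 0,"az": 0,"gripper": 0},
    {"dx": 0.1046,"dy": -0.0077,"dz": 0,"ax": 0,"ay": 0,"az": 0,"gripper": 0},
    {"dx": 0.1046,"dy": -0.0077,"dz": 0,"ax": 0,"ay": 0,"az": 0,"gripper": 0},
    {"dx": 0,"dy": 0,"dz": 0.05,"ax": 0,"ay": 0,"az": 0,"gripper": 0},
    {"dx": 0,"dy": 0,"dz": 0.05,"ax": 0,"ay": 0,"az": 0,"gripper": 0},
    {"dx": 0,"dy": 0,"dz": 0.02,"ax": 0,"ay": 0,"az": 0,"gripper": 0},
    {"dx": 0,"dy": 0,"dz": 0,"ax": 0,"ay": 0,"az": 0,"gripper": 0},
  ],
)

```text
clock: 9.95
eef_pos: [702.1, 56.0, 98.1]
tool_rot: [-3.141, 0.002, 0.087]
force: [-0.2, -0.1, 0.5]
width: -0.2
gripper_force: 0.0
```

step_arm(
  plan=[
    {"dx": 0,"dy": 0,"dz": 0.006,"ax": 0,"ay": 0,"az": 0,"gripper": 0},
    {"dx": 0,"dy": 0,"dz": 0.003,"ax": 0,"ay": 0,"az": 0,"gripper": 0},
  ],
)

```text
clock: 10.2
eef_pos: [703.3, 56.2, 96.6]
tool_rot: [-3.142, -0.001, 0.088]
force: [-0.8, -0.3, 0.2]
width: 0.2
gripper_force: 0.0
```

step_arm(
  plan=[
    {"dx": 0,"dy": 0,"dz": 0.005,"ax": 0,"ay": 0,"az": 0,"gripper": 0},
    {"dx": 0,"dy": 0,"dz": 0.003,"ax": 0,"ay": 0,"az": 0,"gripper": 0},
  ],
)

```text
clock: 10.45
eef_pos: [703.2, 56.2, 94.2]
tool_rot: [-3.141, -0.0, 0.088]
force: [-2.0, 0.8, 5.4]
width: -0.1
gripper_force: 2.9
```

step_arm(
  plan=[
    {"dx": 0,"dy": 0,"dz": 0.003,"ax": 0,"ay": 0,"az": 0,"gripper": 0},
  ],
)

```text
clock: 10.58
eef_pos: [703.2, 56.2, 94.1]
tool_rot: [-3.141, -0.0, 0.088]
force: [-3.2, 0.0, 10.8]
width: -0.2
gripper_force: 5.4
```

10.8 N and the corner holds at 94 mm. I'll add a touch more and hold it there.

step_arm(
  plan=[
    {"dx": 0,"dy": 0,"dz": 0.0005,"ax": 0,"ay": 0,"az": 0,"gripper": 0},
    {"dx": 0,"dy": 0,"dz": 0,"ax": 0,"ay": 0,"az": 0,"gripper": 0},
    {"dx": 0,"dy": 0,"dz": 0,"ax": 0,"ay": 0,"az": 0,"gripper": 0},
    {"dx": 0,"dy": 0,"dz": 0,"ax": 0,"ay": 0,"az": 0,"gripper": 0},
  ],
)

```text
clock: 11.08
eef_pos: [703.2, 56.2, 94.1]
tool_rot: [-3.141, -0.0, 0.088]
force: [-3.4, -0.3, 8.7]
width: -0.1
gripper_force: 4.1
```

step_arm(
  plan=[
    {"dx": 0,"dy": 0,"dz": -0.01,"ax": 0,"ay": 0,"az": 0,"gripper": 0},
    {"dx": 0,"dy": 0,"dz": -0.03,"ax": 0,"ay": 0,"az": 0,"gripper": 0},
    {"dx": 0,"dy": 0,"dz": -0.12,"ax": 0,"ay": 0,"az": 0,"gripper": 0},
    {"dx": 0,"dy": 0,"dz": -0.12,"ax": 0,"ay": 0,"az": 0,"gripper": 0},
    {"dx": -0.12,"dy": 0,"dz": -0.12,"ax": 0,"ay": 0,"az": 0,"gripper": 0},
    {"dx": -0.12,"dy": 0,"dz": -0.1,"ax": 0,"ay": 0,"az": 0,"gripper": 0},
    {"dx": -0.12,"dy": 0,"dz": 0,"ax": 0,"ay": 0,"az": 0,"gripper": 0},
    {"dx": 0,"dy": 0,"dz": 0,"ax": 0,"ay": 0,"az": 0,"gripper": 0},
    {"dx": 0,"dy": 0,"dz": 0,"ax": 0,"ay": 0,"az": 0,"gripper": 0},
  ],
)

```text
clock: 12.2
eef_pos: [596.4, 47.0, 243.1]
tool_rot: [-3.141, -0.002, 0.088]
force: [0.1, 0.3, 0.1]
width: 0.3
gripper_force: 0.0
```

```bash
python3 - <<'E' 2>&1 | tail -8
from h import *
st(); im=grab("wrist");b=grab("side")
cv2.imwrite('pics/7.png',np.hstack([cv2.resize(im['color'],(400,300)),cv2.resize(b['color'][150:300,240:440],(400,300))])[:,:,::-1])
W=cloud(im);wedge(W,im);nut(W)
p=W[(W[...,2]>62)&(W[...,2]<80)&(W[...,0]>690)&(W[...,0]<800)&(W[...,1]>50)&(W[...,1]<200)]; print(np.linalg.lstsq(np.c_[p[:,:2]-[702,56],np.ones(len(p))],p[:,2],rcond=None)[0])
E
```

```text
12.2 [596.4  47.  243.1] [-3.1414e+00 -1.6000e-03  8.8300e-02] [0.06 0.27 0.06] 0.2722282126969473 [-0.52  0.64  0.65  1.69 -0.46  0.96 -1.18]
wedge ((669.6878662109375, 27.42723274230957), (20.485090255737305, 52.24905014038086), 56.60829162597656) [[642.2000122070312, 33.29999923706055], [685.9000244140625, 4.5], [697.0999755859375, 21.600000381469727], [653.5, 50.400001525878906]]
nut 171 [672.17201256  39.68107121  54.02640364]
[2.14619048e-04 8.57240326e-04 7.21257546e+01]
```

View pics/7.png

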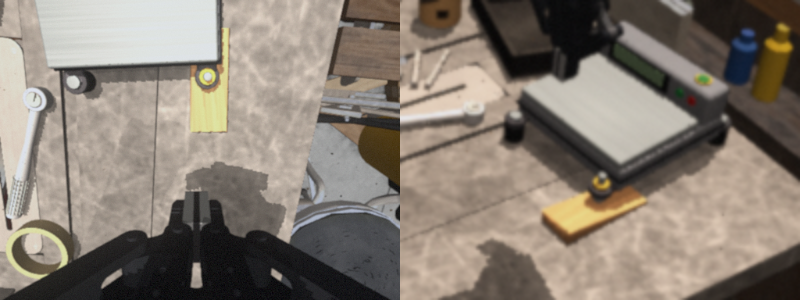

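The wedge sits under the screw (nut at (207, 76) over the wedge). The pan is level at 72.1 mm with no slope, the hand is clear, and nothing else has been disturbed. I'm handing it in.

```bash
python3 -c "
from cell import ctrl
print(ctrl.finish_job())"
```

```text
the job is handed in; nothing more can be done
None
```

I pushed the wedge snug under the screw at about 6–8 N, then pressed the pan corner to a peak reading of about 11 N without it sinking; the pan reads level at 72 mm, the hand is clear, and the job is handed in at about 12 s with no verdict shown.

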